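Turn the organiser so the open bit box faces front

TASK

Turn the round organiser by pushing its outer rim with a fingertip until the open side of the pocket toolbox, where the bits show, faces straight out over the pick tray fixed at the front of the organiser's foot. Push gently and only out on the rim: the toolbox, the screw tin and the angle bracket ride along untouched, nothing is lifted, slid or toppled, and the toolbox's door stays open. Leave the mallet and the piano hinge lying where they are.

Things in the scene. Friction and masses are not known exactly. Their poses are not given: they have to be found in the camera images.
- base: Fixed foot of the organiser, black plastic: a disc of 105 mm radius hidden under the plate, with one shallow open pick tray sticking out beyond the plate. Origin: on the plate's axis of turning, at ledge height. Its -x axis is the organiser's front: there lies the tray, centred 204 mm from the axis, 64 mm (x) by 130 mm (y), 16 mm high.
- turntable: Grey plastic turning plate, 0.75 kg, turns endlessly either way about its vertical axis; light friction (0.1 N m) stops it soon when the push ends. Origin: on the axis at its underside, 14 mm above the ledge. Radius 162 mm, 12 mm thick, upper face 26 mm above the ledge. A lip ring (radius 128 to 132 mm, top 40 mm above the ledge) holds the goods; outside it is the flat grip rim, 132 to 162 mm.
- rib (a point): Top centre of one of the 8 equal upright grip ribs across the plate's rim, 147 mm from the axis, 22.5 degrees from the plate's +x towards its +y; the others follow every 45 degrees. Ribs are radial, radius 132 to 162 mm, 8 mm thick, 20 mm high (top 46 mm above the ledge). A fingertip set down on the rim between two ribs (about 105 mm apart) and moved along the rim pushes a rib and turns the plate.
- toolbox: Black plastic pocket toolbox standing loose on the plate, 34 mm deep (x), 62 mm wide (y), 64 mm high (top 90 mm above the ledge), 0.2 kg. Origin: centre of underside, 33 mm from the plate's axis on its -x side. The -x side is open, shows two rows of bits and faces outwards; axes parallel to the plate's within 3 degrees. It faces front when its axes are parallel to the foot's, yaw equal.
- toolbox_door (a joint): Toolbox door, 60 mm wide, hinged on the upright edge at the toolbox's +y, -x corner; 0 is shut, it stands open at about 1.85 to 2.1 rad, reaching out to about 120 mm from the plate's axis, inside the lip. Slightly stiff hinge.
- tin: Round steel screw tin with lid, 60 mm diameter, 38 mm high, 0.16 kg, loose on the plate about 78 mm from its axis. Origin: centre of its underside.
- bracket: Aluminium angle bracket, L of two legs 45 mm long, 36 mm wide, 4 mm thick, one leg flat, the other upright, 45 mm high, 40 g, loose on the plate about 78 mm from its axis. Origin: centre of the flat leg's underside.
- mallet: Rubber-tipped mallet lying on the ledge to one side of the organiser, about 245 mm long along its x, head at +x end 100 mm wide along y and 42 mm high. Origin: at ledge height, 90 mm from the head's centre towards the handle.
- piano_hinge: Opened-flat steel piano hinge segment lying on the ledge at the other side, 180 mm long (x), 47 mm wide (y), 7 mm high. Origin: centre of its underside.

How it is judged:
By the outcome, as a careful person would: the job done as asked, in the order asked, and still so for the second after the job is handed in, with the robot touching nothing.
It also fails if it takes over 48 s, if anything falls off the work surface, if the arm or the gripper's body presses on something with over 40 N, if the wrist force passes 120 N, or if a joint passes its speed limit or range.

ROBOT

A 6-joint arm with a two-finger parallel gripper is mounted at the origin on the work surface. World frame = base frame: x ahead of the robot, y to its left, z up, the work surface at z = 0. Lengths are in m, angles in rad, forces in N, time in s.
With the tool pointing down it reaches from about 0.25 to 0.8 m from the base axis. Payload 3.9 kg.
Tool frame: the origin (TCP) lies at the very end of the fingers, on their centre line; the grasp point (between the pads) lies 19 mm behind it (tcp_to_grasp is the distance from the TCP to the grasp point, in m); x points along the fingers, y is the direction in which the jaws open and shut, and the axes are right-handed (so a half turn about x gives the same grasp; the last joint's range is limited). The gripper opens to 85 mm and grips with 20 to 120 N. Pads are 22 mm wide; open, the fingers measure 114 mm over their backs; the gripper's body (76 mm by 85 mm) begins 54 mm behind the grasp point. The pads swing forward as they close: fully open they stand 13 mm farther back than shut.
Start: joints at [-1.315, 0.26, -0.138, 1.173, 0, 1.571], TCP at [0.133, -0.508, 0.231] pointing down, gripper open.
Joint ranges: [-2.78, 2.78], [-0.83, 1.72], [-1.28, 1.37], [-1.9, 2.12], [-1.57, 1.48], [-3.14, 3.14]. Speed limits (rad/s): [2.57, 2.57, 3.14, 3.14, 3.14, 3.14].

INTERFACE

Orientations are given as a rotation vector (axis times angle).
In Python, from cell import * gives the robot as it stands.
- The arm moves only by the shell command python3 -m inch 'ROWS' [FORCE]. ROWS is JSON, a list of rows, each an object of numbers: "tx", "ty", "tz": the shift along the tool's x, y, z in mm; "wx", "wy", "wz": the turn, a rotation vector about the tool's x, y, z in degrees; "jaw": the gripper command: -1 is shut, 1 is fully open, values between are in proportion. In form: [{"tx": .., "ty": .., "tz": .., "wx": .., "wy": .., "wz": .., "jaw": ..}, ...]. A call has 1 to 8 rows; each row is the pose to reach, as a shift and turn from the pose measured when the call began, along the tool's axes at that moment; what a row does not reach only later rows make up. A row lasts 1/8 s, in which the tool goes at most 62.5 mm and 10.7 degrees, less where a joint would pass 70% of its speed; a pose out of reach is approached as far as the arm can. A call with a gripper value outside its range is refused whole. The fingers move at their own pace and stop on an object; FORCE is the grip in N (left out, the last holds). Time passes only in rows, so rows that repeat a pose let the fingers close. It gives the time, the measured TCP pose, the force and the opening at its end, in the units of the state.
- state(): the state, without advancing time (a new reading comes with each control period).
- snapshot(name): name is "scene" or "top" or "wrist"; returns (picture, depth): 420x560x3 uint8, red, green, blue; 420x560 float32, m along the optical axis (not along the pixel's ray), 0 where there is no reading.
- calibration(name): a dict with "fx", "fy", "cx", "cy" (pixels), "rvec" (rotation vector, rad) and "tvec" (3), from world to camera coordinates, as OpenCV has them; the wrist camera has in their place "T_tool_cam" (4x4, takes a point from camera to tool coordinates, whose origin is the TCP and whose axes are the tool frame's). Camera axes: x right, y down, z forward; pixel columns grow to the right and rows downward; lengths in m; the calibration is good to about 2 mm. A picture is of the moment at which its call begins: read the wrist's pose just before it. calibration takes no time and is no camera call.
- sign_off(): hands the job in, once; it reports no verdict.
The state is a dict: "clock": time; "qpos": joint angles; "dq": joint speeds; "joint_torque": joint torques, N m; "position": TCP position; "orientation": TCP orientation; "force": force on the tool from outside, world axes, zero at the start; "ft_torque": the same for the moment, N m; "opening": finger opening in m.
Only numpy, scipy, OpenCV 4.12 (cv2) and the standard library are available. Lean on these libraries where they do the work, as an engineer would, in place of code of your own. Each camera call takes 0.05 s, during which the arm holds its last target. There are 200 camera calls.

## Working session

There is one attempt and no reset: what is moved stays moved. The work goes in short steps, Python scripts to look and compute and a shell command to move; the robot and the scene stay as the last step left them, time stands still between calls to the robot, and variables do not carry over. Pictures are saved under pics/ and viewed, about 8 in all and at most 12, crops included, and the job is handed in when it is done.

```bash
mkdir -p pics; python3 - <<'E'
from cell import *
import cv2,numpy as np
s=state();print({k:np.round(v,3) for k,v in s.items()})
for n in("top","scene"):
    p,d=snapshot(n);cv2.imwrite(f"pics/{n}0.png",p[:,:,::-1]);np.savez(f"{n}0.npz",p=p,d=d)
    print(n,{k:np.round(v,4) for k,v in calibration(n).items()},(d>0).mean())
print(calibration("wrist"))
E
```

```text
{'clock': np.float64(0.0), 'qpos': array([-1.315,  0.261, -0.139,  1.173,  0.   ,  1.571]), 'dq': array([-0.002, -0.002, -0.   ,  0.002, -0.002,  0.   ]), 'joint_torque': array([ 1.0000e-03, -4.0568e+01,  2.5392e+01,  1.9000e-02,  0.0000e+00,
        0.0000e+00]), 'position': array([ 0.133, -0.507,  0.23 ]), 'orientation': array([ 2.086,  0.27 , -2.086]), 'force': array([-0.323,  0.591, -0.769]), 'ft_torque': array([ 0.059, -0.028, -0.003]), 'opening': np.float64(0.085)}
top {'fx': np.float64(463.5927), 'fy': np.float64(463.5927), 'cx': np.float64(284.1208), 'cy': np.float64(204.8387), 'rvec': array([ 2.1482, -2.1841,  0.0638]), 'tvec': array([0.0131, 0.5578, 1.2483])} 0.9959311224489796
scene {'fx': np.float64(500.5583), 'fy': np.float64(500.5583), 'cx': np.float64(284.5219), 'cy': np.float64(211.0324), 'rvec': array([ 1.1119,  2.4911, -0.8595]), 'tvec': array([ 0.3946, -0.2808,  1.5206])} 0.9959353741496598
{'fx': 314.17372998864874, 'fy': 314.17372998864874, 'cx': 276.5540842823452, 'cy': 208.96185059961275, 'T_tool_cam': array([[-5.90835836e-04, -2.79369194e-01,  9.60183579e-01,
        -1.42089815e-01],
       [ 9.99999825e-01, -1.75213836e-04,  5.64357064e-04,
        -2.01327298e-04],
       [ 1.05734703e-05,  9.60183744e-01,  2.79369249e-01,
        -7.05384881e-02],
       [ 0.00000000e+00,  0.00000000e+00,  0.00000000e+00,
         1.00000000e+00]])}
```

View pics/top0.png

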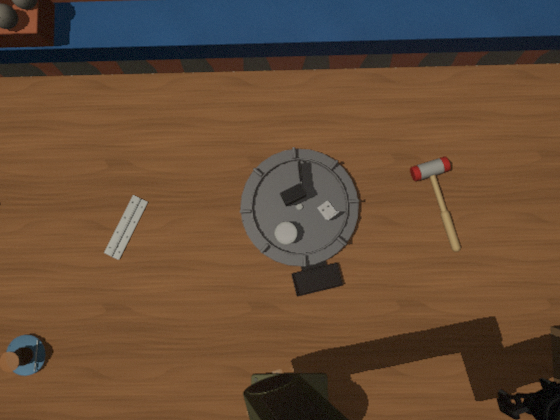

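View pics/scene0.png

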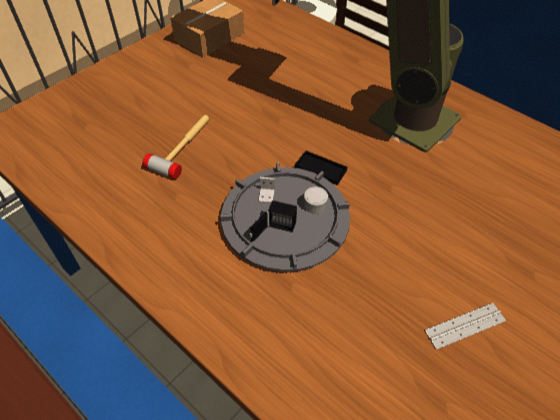

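Top view: plate at about (300,208), tray at (318,279), toolbox at (293,195) with its door running up to (305,165). Up in the picture is +x. Next I measure the plate, ribs, tray and toolbox from the point cloud.

```bash
cat > h.py <<'E'
import numpy as np,cv2
from cell import *
def cloud(n,p=None,d=None):
    if d is None: p,d=snapshot(n)
    c=calibration(n);R=cv2.Rodrigues(np.array(c["rvec"]))[0];t=np.array(c["tvec"])
    v,u=np.mgrid[:420,:560]
    X=np.stack([(u-c["cx"])*d/c["fx"],(v-c["cy"])*d/c["fy"],d],-1)
    return p,(X-t)@R   # R^T (X-t)
def proj(n,P):
    c=calibration(n);K=np.array([[c["fx"],0,c["cx"]],[0,c["fy"],c["cy"]],[0,0,1.]])
    return cv2.projectPoints(np.float64(P).reshape(-1,1,3),np.array(c["rvec"]),np.array(c["tvec"]),K,None)[0][:,0]
def fitcircle(P):
    A=np.c_[2*P,np.ones(len(P))];s=np.linalg.lstsq(A,(P**2).sum(1),rcond=None)[0]
    return s[:2],np.sqrt(s[2]+s[:2]@s[:2])
E
python3 - <<'E'
from h import *
for n in("top","scene"):
    f=np.load(n+"0.npz");p,W=cloud(n,f["p"],f["d"])
    np.save(n+"W.npy",W)
    x0,y0=cloud("top",*[np.load("top0.npz")[k] for k in "pd"])[1][208,300,:2]
    r=np.hypot(W[...,0]-x0,W[...,1]-y0)
    led=np.median(W[(r>.19)&(r<.3)][:,2])
    m=(r<.19)&(W[...,2]-led>.017)
    mm=cv2.morphologyEx(m.astype(np.uint8),cv2.MORPH_OPEN,np.ones((3,3)))
    k=max(cv2.findContours(mm,0,1)[0],key=cv2.contourArea)[:,0]
    q=W[k[:,1],k[:,0],:2];c,R=fitcircle(q)
    for _ in range(3):
        e=np.abs(np.hypot(*(q-c).T)-R);c,R=fitcircle(q[e<.004])
    print(n,"guess",x0,y0,"ledge",led,"circle",c,R)
    h=W[...,2]-led;r=np.hypot(W[...,0]-c[0],W[...,1]-c[1])
    print("rim h",np.median(h[(r>.138)&(r<.156)]))
    rb=(r>.137)&(r<.158)&(h>.036)&(h<.055);a=np.degrees(np.arctan2(W[...,1]-c[1],W[...,0]-c[0]))[rb]
    ph=np.degrees(np.angle(np.exp(1j*np.radians(a*8)).mean()))/8
    print("rib phase mod45",ph,len(a),np.unique(np.round((a-ph)/45),return_counts=True))
    g=p.max(-1)
    tr=(r>.168)&(r<.25)&(g<45)&(h>.0)&(h<.03)
    tr=cv2.morphologyEx(tr.astype(np.uint8),cv2.MORPH_OPEN,np.ones((3,3)))
    N,L,S,C=cv2.connectedComponentsWithStats(tr)
    i=1+S[1:,4].argmax();P=W[L==i][:,:2].astype(np.float32)
    b=cv2.minAreaRect(P);print("tray",b,"dir",np.degrees(np.arctan2(*(np.array(b[0])-c)[::-1])),np.hypot(*(np.array(b[0])-c)))
    tb=(r<.11)&(h>.078)&(h<.1)
    P=W[tb][:,:2].astype(np.float32);print("toptop",len(P),cv2.minAreaRect(P))
    if n=="top":
        im=cv2.resize(p[140:305,230:380],None,fx=3.6,fy=3.6,interpolation=cv2.INTER_CUBIC)
        im=np.clip(im*1.6,0,255).astype(np.uint8)
    else: im=np.clip(cv2.resize(p[145:275,210:360],None,fx=4,fy=4,interpolation=cv2.INTER_CUBIC)*1.6,0,255).astype(np.uint8)
    H=cv2.resize(im,(400,int(im.shape[0]*400/im.shape[1])))
    cv2.imwrite(f"c_{n}.png",H[...,::-1])
a,b=cv2.imread("c_top.png"),cv2.imread("c_scene.png");o=np.zeros((450,800,3),np.uint8)
o[:a.shape[0],:400]=a;o[:b.shape[0],400:]=b;cv2.imwrite("pics/crop1.png",o)
E
```

```text
top guess 0.5475869006921988 -0.039356448459640855 ledge -0.0001951052297728563 circle [ 0.55364156 -0.0374145 ] 0.15984332494316847
rim h 0.026120791156277978
rib phase mod45 4.440845139214281 195 (array([-4., -3., -2., -1.,  0.,  1.,  2.,  3.]), array([24, 26, 24, 24, 24, 24, 25, 24]))
tray ((0.3823854625225067, -0.07294206321239471), (0.014400488696992397, 0.03545702248811722), 11.85848331451416) dir -168.2800700152641 0.17490242860383218
toptop 366 ((0.6016777753829956, -0.03332237899303436), (0.05947286635637283, 0.1111256405711174), 58.49775695800781)
scene guess 0.5475869006921988 -0.039356448459640855 ledge -0.001237880483726806 circle [ 0.55556884 -0.03285219] 0.15998437342960412
rim h 0.026185477749508065
rib phase mod45 4.392163193145457 259 (array([-4., -3., -2., -1., -0.,  1.,  2.,  3.]), array([24, 21, 30, 40, 37, 28, 41, 38]))
tray ((0.3556668162345886, -0.07761059701442719), (0.0699225664138794, 0.1306494176387787), 12.978821754455566) dir -167.37952509389507 0.20485149476136066
toptop 395 ((0.6033517718315125, -0.028570078313350677), (0.06137407571077347, 0.11104553192853928), 56.906124114990234)
```

View pics/crop1.png

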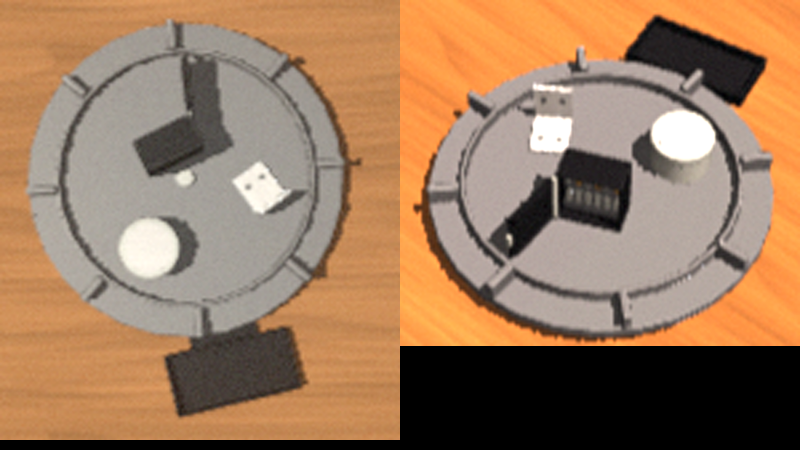

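Two views agree: centre is about (0.5545,-0.035), rib phase 4.4° and foot yaw about 12.5°. The crops show the toolbox opening facing up-left in the top view (bits visible), world direction about 27°. So the turn needed is about +166° counter-clockwise. I'll work out the tool axes and refine the foot and toolbox yaws.

```bash
python3 - <<'E'
from h import *
s=state();R=cv2.Rodrigues(np.array(s["orientation"]))[0];print(np.round(R,3))
c=np.array([.5545,-.035,0])
a=np.radians(70);T=c+[.151*np.cos(a),.151*np.sin(a),.15]
print("goal",T,"tool shift mm",1000*R.T@(T-s["position"]))
for n in("top","scene"):
    p=np.load(n+"0.npz")["p"];W=np.load(n+"W.npy");
    r=np.hypot(W[...,0]-c[0],W[...,1]-c[1]);z=W[...,2]
    m=(r>.165)&(r<.26)&(p.max(-1)<50)&(z<.03)&(np.abs(np.degrees(np.angle(np.exp(1j*(np.arctan2(W[...,1]-c[1],W[...,0]-c[0])-np.radians(192))))))<35)
    m=cv2.morphologyEx(m.astype(np.uint8),cv2.MORPH_OPEN,np.ones((5,5)))
    k=max(cv2.findContours(m,0,1)[0],key=cv2.contourArea)[:,0]
    b=cv2.minAreaRect(W[k[:,1],k[:,0],:2].astype(np.float32));print(n,"tray",b,np.degrees(np.arctan2(*(np.array(b[0])-c[:2])[::-1])))
    # toolbox top: h>.082, split from door by local frame 27deg
    f=np.radians(27);d=W[...,:2]-c[:2];u=d@[np.cos(f),np.sin(f)];v=d@[-np.sin(f),np.cos(f)]
    t=(z>.08)&(z<.1)&(u<.046)&(r<.1)
    P=W[t][:,:2].astype(np.float32);print("box",len(P),cv2.minAreaRect(P),"u",u[t].min(),u[t].max(),"v",v[t].min(),v[t].max())
E
```

```text
[[-0.     0.253 -0.967]
 [ 0.002 -0.967 -0.253]
 [-1.    -0.002  0.   ]]
goal [0.60614504 0.10689359 0.15      ] tool shift mm [  81.39012381 -474.29027454 -613.46727358]
top tray ((0.35989075899124146, -0.08050302416086197), (0.07232224941253662, 0.12654878199100494), 12.38216495513916) -166.83967830636084
box 290 ((0.5820466876029968, -0.022466544061899185), (0.031048938632011414, 0.062046702951192856), 25.90167999267578) u 0.014495259879102215 0.04593234651183865 v -0.03258249035071388 0.029920934499792683
scene tray ((0.3544079661369324, -0.0783207044005394), (0.06960631906986237, 0.1298462301492691), 13.104035377502441) -167.78378565412802
box 255 ((0.5813908576965332, -0.019018404185771942), (0.02930378168821335, 0.06196678429841995), 26.867237091064453) u 0.01655731437998342 0.04593521832419061 v -0.028970144002727745 0.03303448804788271
```

```bash
cat > go.py <<'E'
# prints tool shift for going to rim angle th(deg), radius r(mm), height z(mm), jaw yaw = th-90 (camera outward)
import sys
from h import *
C=np.array([.5545,-.035])
def rel(th,r,z):
    s=state();R=cv2.Rodrigues(np.array(s["orientation"]))[0];a=np.radians(th)
    T=np.r_[C+r/1000*np.array([np.cos(a),np.sin(a)]),z/1000]
    t=np.array([np.sin(a),-np.cos(a),0]);D=np.array([0,0,-1.]);Rt=np.c_[D,t,np.cross(D,t)]
    return np.round(1000*R.T@(T-s["position"])),np.round(np.degrees(cv2.Rodrigues(R.T@Rt)[0].ravel()),1)
if __name__=="__main__":
    s=state();p=np.array(s["position"]);d=p[:2]-C
    print("clk",s["clock"],"p",p.round(4),"th",np.degrees(np.arctan2(d[1],d[0])).round(2),"r",np.hypot(*d).round(4),"q",np.degrees(s["qpos"]).round(),"F",np.round(s["force"],1),"open",s["opening"])
    for a in sys.argv[1:]: print(a,*rel(*map(float,a.split(","))))
E
python3 -m inch '[{"tx":10,"ty":-474,"tz":-613,"wx":-55,"jaw":-1},{"tx":10,"ty":-474,"tz":-613,"wx":-55,"jaw":-1},{"tx":10,"ty":-474,"tz":-613,"wx":-55,"jaw":-1},{"tx":10,"ty":-474,"tz":-613,"wx":-55,"jaw":-1},{"tx":10,"ty":-474,"tz":-613,"wx":-55,"jaw":-1},{"tx":10,"ty":-474,"tz":-613,"wx":-55,"jaw":-1},{"tx":10,"ty":-474,"tz":-613,"wx":-55,"jaw":-1},{"tx":10,"ty":-474,"tz":-613,"wx":-55,"jaw":-1}]'; python3 go.py 71,151,150
```

```text
clk 0.1 p [ 0.1327 -0.5073  0.2305] th -131.77 r 0.6333 q [-75.  15.  -8.  67.  -0.  90.] F [ 0.4 -0.4 -0.1] open 0.0852649356205681
71,151,150 [  81. -476. -611.] [-56.3  -0.1   0.1]$[0]: bad value
```

```bash
python3 -m inch '[{"tx":0,"ty":-40,"tz":-48,"wx":-8,"wy":0,"wz":0,"jaw":-1},{"tx":2,"ty":-80,"tz":-96,"wx":-16,"wy":0,"wz":0,"jaw":-1},{"tx":3,"ty":-120,"tz":-144,"wx":-24,"wy":0,"wz":0,"jaw":-1},{"tx":4,"ty":-160,"tz":-192,"wx":-32,"wy":0,"wz":0,"jaw":-1},{"tx":6,"ty":-200,"tz":-240,"wx":-40,"wy":0,"wz":0,"jaw":-1},{"tx":8,"ty":-240,"tz":-288,"wx":-48,"wy":0,"wz":0,"jaw":-1},{"tx":10,"ty":-280,"tz":-336,"wx":-55,"wy":0,"wz":0,"jaw":-1},{"tx":10,"ty":-320,"tz":-384,"wx":-55,"wy":0,"wz":0,"jaw":-1}]'; python3 go.py 71,151,150
```

```text
clock: 1.1
position: [0.4235, -0.099, 0.2208]
orientation: [1.466, 1.022, -1.465]
force: [1.3, -1.3, -0.1]
opening: -0.0001
clk 1.1 p [ 0.4235 -0.099   0.2208] th -153.96 r 0.1458 q [-13.   6. -20.  63.   0.  97.] F [ 1.3 -1.3 -0.1] open -0.00012970487525348708
71,151,150 [  71.   97. -256.] [-1.3 -0.1  0.1]
```

```bash
python3 -m inch '[{"tx":0,"ty":18,"tz":-48,"wx":0,"wy":0,"wz":0,"jaw":-1},{"tx":5,"ty":36,"tz":-96,"wx":0,"wy":0,"wz":0,"jaw":-1},{"tx":10,"ty":55,"tz":-144,"wx":0,"wy":0,"wz":0,"jaw":-1},{"tx":20,"ty":74,"tz":-192,"wx":-1,"wy":0,"wz":0,"jaw":-1},{"tx":40,"ty":88,"tz":-236,"wx":-1,"wy":0,"wz":0,"jaw":-1},{"tx":70,"ty":97,"tz":-256,"wx":-1,"wy":0,"wz":0,"jaw":-1},{"tx":90,"ty":97,"tz":-256,"wx":-1,"wy":0,"wz":0,"jaw":-1},{"tx":90,"ty":97,"tz":-256,"wx":-1,"wy":0,"wz":0,"jaw":-1}]'; python3 go.py 71,151,31; python3 - <<'E'
from h import *
p,d=snapshot("wrist");q,e=snapshot("scene")
o=np.zeros((420,800,3),np.uint8);o[:,:460]=p[:,60:520];o[:390,460:]=cv2.resize(q[130:280,195:325],(340,390))
cv2.imwrite("pics/w1.png",np.clip(o*1.5,0,255).astype(np.uint8)[...,::-1])
E
```

```text
clock: 2.1
position: [0.6013, 0.1076, 0.1285]
orientation: [1.449, 1.035, -1.458]
force: [0.0, -0.4, -0.4]
opening: -0.0001
clk 2.1 p [0.6013 0.1076 0.1285] th 71.82 r 0.1501 q [ 10.  27.  -6.  58.   0. 119.] F [ 0.  -0.4 -0.4] open -0.00013930407340345552
71,151,31 [97.  3. -1.] [-0.3  0.1  0.3]
```

View pics/w1.png

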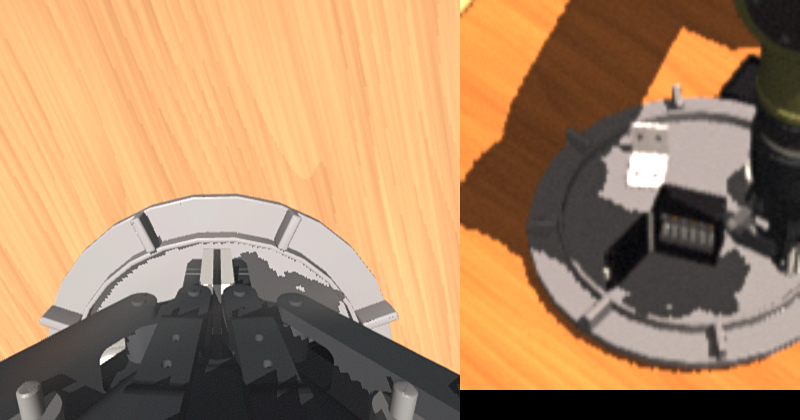

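The wrist view shows the shut fingertip at (217,255) midway between the ribs at (147,230) and (288,230). I'll check the rim circle and ribs from this close view before lowering.

```bash
python3 - <<'E'
from h import *
s=state();p,d=snapshot("wrist");c=calibration("wrist");R=cv2.Rodrigues(np.array(s["orientation"]))[0]
v,u=np.mgrid[:420,:560];X=np.stack([(u-c["cx"])*d/c["fx"],(v-c["cy"])*d/c["fy"],d],-1)
T=np.array(c["T_tool_cam"]);W=(X@T[:3,:3].T+T[:3,3])@R.T+s["position"]
z=W[...,2];m=((z>.018)&(z<.034)&(d>0)).astype(np.uint8)
print("ledge",np.median(z[:120]),"rim",np.median(z[m>0]))
m=cv2.morphologyEx(m,cv2.MORPH_OPEN,np.ones((3,3)));e=m-cv2.erode(m,np.ones((3,3)))
q=W[e>0][:,:2];C=np.array([.5545,-.035]);r=np.hypot(*(q-C).T);q=q[(r>.153)&(r<.17)]
for _ in range(4):
    f,Rr=fitcircle(q);a=np.abs(np.hypot(*(q-f).T)-Rr);q=q[a<.003]
print("circle",f,Rr,len(q))
# centre with fixed R=.162
from scipy.optimize import least_squares
print(least_squares(lambda x:np.hypot(*(q-x).T)-.161,C,loss="soft_l1",f_scale=.002).x)
d2=W[...,:2]-f;r=np.hypot(d2[...,0],d2[...,1]);rb=(r>.137)&(r<.158)&(z>.037)&(z<.052)
a=np.degrees(np.arctan2(d2[...,1],d2[...,0]))[rb];print("rib",np.degrees(np.angle(np.exp(8j*np.radians(a)).mean()))/8)
E
```

```text
ledge -0.0006541431484883148 rim 0.025452461763138506
circle [ 0.55349729 -0.03253533] 0.1586612046126441 626
[ 0.55255147 -0.03519216]
rib 4.420809521194817
```

```bash
python3 -m inch '[{"tx":25,"ty":3,"tz":-1,"wx":0,"wy":0,"wz":0,"jaw":-1},{"tx":50,"ty":3,"tz":-1,"wx":0,"wy":0,"wz":0,"jaw":-1},{"tx":70,"ty":3,"tz":-1,"wx":0,"wy":0,"wz":0,"jaw":-1},{"tx":85,"ty":3,"tz":-1,"wx":0,"wy":0,"wz":0,"jaw":-1},{"tx":93,"ty":3,"tz":-1,"wx":0,"wy":0,"wz":0,"jaw":-1},{"tx":97,"ty":3,"tz":-1,"wx":0,"wy":0,"wz":0,"jaw":-1},{"tx":97,"ty":3,"tz":-1,"wx":0,"wy":0,"wz":0,"jaw":-1}]'; python3 go.py 71,151,31 98,151,31
```

```text
clock: 3.12
position: [0.6071, 0.1076, 0.0352]
orientation: [1.455, 1.031, -1.452]
force: [0.4, 0.4, 0.9]
opening: -0.0001
clk 3.125 p [0.6071 0.1076 0.0352] th 69.75 r 0.152 q [ 10.  32. -13.  46.   0. 119.] F [0.4 0.4 0.9] open -6.305819131850216e-05
71,151,31 [ 4. -3.  1.] [-0.3 -0.1 -0. ]
98,151,31 [  4. -72.  18.] [-27.3  -0.1  -0. ]
```

```bash
python3 -m inch '[{"tx":2,"ty":-8,"tz":1,"wx":-2,"wy":0,"wz":0,"jaw":-1},{"tx":3,"ty":-18,"tz":2,"wx":-6,"wy":0,"wz":0,"jaw":-1},{"tx":3,"ty":-28,"tz":3,"wx":-10,"wy":0,"wz":0,"jaw":-1},{"tx":3,"ty":-36,"tz":5,"wx":-13,"wy":0,"wz":0,"jaw":-1},{"tx":3,"ty":-44,"tz":7,"wx":-16,"wy":0,"wz":0,"jaw":-1},{"tx":3,"ty":-53,"tz":10,"wx":-20,"wy":0,"wz":0,"jaw":-1},{"tx":3,"ty":-62,"tz":13,"wx":-23,"wy":0,"wz":0,"jaw":-1},{"tx":3,"ty":-72,"tz":18,"wx":-27,"wy":0,"wz":0,"jaw":-1}]'; python3 go.py 125,151,31
```

```text
clock: 4.12
position: [0.5334, 0.1149, 0.0328]
orientation: [1.11, 1.271, -1.104]
force: [0.5, 1.8, 0.9]
opening: -0.0002
clk 4.125 p [0.5334 0.1149 0.0328] th 98.03 r 0.1513 q [ 12.  26. -24.  40.   0.  94.] F [0.5 1.8 0.9] open -0.0001545206184104511
125,151,31 [  2. -68.  17.] [-27.1  -0.1  -0.2]
```

```bash
cat > look.py <<'E'
from h import *
C=np.array([.5535,-.0345])
for n in("top","scene"):
    p,W=cloud(n);c=C if n=="top" else C+[.001,.001]
    c={"top":np.array([.5536,-.0374]),"scene":np.array([.5556,-.0329])}[n]
    d=W[...,:2]-c;r=np.hypot(d[...,0],d[...,1]);z=W[...,2];A=np.degrees(np.arctan2(d[...,1],d[...,0]))
    rb=(r>.137)&(r<.158)&(z>.036)&(z<.047);a=A[rb]
    ph=np.degrees(np.angle(np.exp(8j*np.radians(a)).mean()))/8
    print(n,"rib phase",ph.round(2),abs(np.exp(8j*np.radians(a)).mean()).round(2),len(a),end=" ")
    b=(r<.125)&(z>.078)&(z<.1)
    P=W[b][:,:2].astype(np.float32);print("box+door",len(P),P.mean(0)-c)
    np.savez(n+"1.npz",p=p,W=W)
E
python3 -m inch '[{"tx":1,"ty":-5,"tz":0,"wx":-2,"wy":0,"wz":0,"jaw":-1},{"tx":2,"ty":-16,"tz":1,"wx":-6,"wy":0,"wz":0,"jaw":-1},{"tx":2,"ty":-26,"tz":2,"wx":-10,"wy":0,"wz":0,"jaw":-1},{"tx":2,"ty":-36,"tz":4,"wx":-14,"wy":0,"wz":0,"jaw":-1},{"tx":2,"ty":-46,"tz":7,"wx":-18,"wy":0,"wz":0,"jaw":-1},{"tx":2,"ty":-56,"tz":11,"wx":-22,"wy":0,"wz":0,"jaw":-1},{"tx":2,"ty":-63,"tz":14,"wx":-25,"wy":0,"wz":0,"jaw":-1},{"tx":2,"ty":-68,"tz":17,"wx":-27,"wy":0,"wz":0,"jaw":-1}]'; python3 go.py 152,151,31; python3 look.py
```

```text
clock: 5.12
position: [0.4682, 0.0889, 0.0308]
orientation: [0.752, 1.437, -0.745]
force: [0.1, 1.4, 0.3]
opening: -0.0
clk 5.125 p [0.4682 0.0889 0.0308] th 124.84 r 0.151 q [ 11.  21. -33.  36.   0.  66.] F [0.1 1.4 0.3] open -3.566384892611078e-05
152,151,31 [ -0. -69.  16.] [-27.    0.   -0.3]
top rib phase -3.75 0.99 128 box+door 367 [0.02318998 0.03298393]
scene rib phase -3.76 0.92 229 box+door 384 [0.02438675 0.03359961]
```

Plate is turned by 36.8° with the rib 6.4° ahead of the finger. Continuing.

```bash
python3 -m inch '[{"tx":0,"ty":-5,"tz":0,"wx":-2,"wy":0,"wz":0,"jaw":-1},{"tx":0,"ty":-16,"tz":1,"wx":-6,"wy":0,"wz":0,"jaw":-1},{"tx":0,"ty":-26,"tz":2,"wx":-10,"wy":0,"wz":0,"jaw":-1},{"tx":0,"ty":-36,"tz":4,"wx":-14,"wy":0,"wz":0,"jaw":-1},{"tx":0,"ty":-46,"tz":7,"wx":-18,"wy":0,"wz":0,"jaw":-1},{"tx":0,"ty":-56,"tz":11,"wx":-22,"wy":0,"wz":0,"jaw":-1},{"tx":0,"ty":-63,"tz":14,"wx":-25,"wy":0,"wz":0,"jaw":-1},{"tx":0,"ty":-69,"tz":16,"wx":-27,"wy":0,"wz":0,"jaw":-1}]'; python3 go.py 179,151,31
```

```text
clock: 6.22
position: [0.421, 0.0359, 0.0308]
orientation: [0.386, 1.533, -0.381]
force: [1.4, 1.0, 0.3]
opening: 0.0001
clk 6.225 p [0.421  0.0359 0.0308] th 152.03 r 0.1512 q [  5.  16. -41.  33.   0.  33.] F [1.4 1.  0.3] open 0.00014459510501935185
179,151,31 [ -0. -68.  17.] [-27.    0.2  -0.2]
```

```bash
python3 -m inch '[{"tx":0,"ty":-5,"tz":0,"wx":-2,"wy":0,"wz":0,"jaw":-1},{"tx":0,"ty":-16,"tz":1,"wx":-6,"wy":0,"wz":0,"jaw":-1},{"tx":0,"ty":-26,"tz":2,"wx":-10,"wy":0,"wz":0,"jaw":-1},{"tx":0,"ty":-36,"tz":4,"wx":-14,"wy":0,"wz":0,"jaw":-1},{"tx":0,"ty":-46,"tz":7,"wx":-18,"wy":0,"wz":0,"jaw":-1},{"tx":0,"ty":-56,"tz":11,"wx":-22,"wy":0,"wz":0,"jaw":-1},{"tx":0,"ty":-63,"tz":14,"wx":-25,"wy":0,"wz":0,"jaw":-1},{"tx":0,"ty":-69,"tz":16,"wx":-27,"wy":0,"wz":0,"jaw":-1}]'; python3 go.py 206,151,31; python3 look.py
```

```text
clock: 7.22
position: [0.4033, -0.0326, 0.0307]
orientation: [0.016, 1.566, -0.011]
force: [0.1, 0.7, -0.1]
opening: -0.0002
clk 7.225 p [ 0.4033 -0.0326  0.0307] th 179.08 r 0.1512 q [ -5.  15. -43.  32.   0.  -4.] F [ 0.1  0.7 -0.1] open -0.00020339531027697527
206,151,31 [ -0. -68.  17.] [-27.    0.3  -0.1]
top rib phase 5.89 0.99 123 box+door 368 [-0.01397424  0.03791126]
scene rib phase 5.91 0.93 248 box+door 400 [-0.01139445  0.04213395]
```

```bash
python3 -m inch '[{"tx":0,"ty":-5,"tz":0,"wx":-2,"wy":0,"wz":0,"jaw":-1},{"tx":0,"ty":-16,"tz":1,"wx":-6,"wy":0,"wz":0,"jaw":-1},{"tx":0,"ty":-26,"tz":2,"wx":-10,"wy":0,"wz":0,"jaw":-1},{"tx":0,"ty":-36,"tz":4,"wx":-14,"wy":0,"wz":0,"jaw":-1},{"tx":0,"ty":-46,"tz":7,"wx":-18,"wy":0,"wz":0,"jaw":-1},{"tx":0,"ty":-56,"tz":11,"wx":-22,"wy":0,"wz":0,"jaw":-1},{"tx":0,"ty":-63,"tz":14,"wx":-25,"wy":0,"wz":0,"jaw":-1},{"tx":0,"ty":-68,"tz":17,"wx":-27,"wy":0,"wz":0,"jaw":-1}]'; python3 go.py 233,151,31
```

```text
clock: 8.32
position: [0.4186, -0.1011, 0.0305]
orientation: [-0.353, 1.537, 0.356]
force: [-1.0, -0.1, 0.6]
opening: 0.0001
clk 8.325 p [ 0.4186 -0.1011  0.0305] th -154.07 r 0.1511 q [-14.  17. -40.  33.   0. -40.] F [-1.  -0.1  0.6] open 7.508368842858164e-05
233,151,31 [ -0. -69.  17.] [-27.1   0.3   0. ]
```

```bash
python3 -m inch '[{"tx":0,"ty":-5,"tz":0,"wx":-2,"wy":0,"wz":0,"jaw":-1},{"tx":0,"ty":-16,"tz":1,"wx":-6,"wy":0,"wz":0,"jaw":-1},{"tx":0,"ty":-26,"tz":2,"wx":-10,"wy":0,"wz":0,"jaw":-1},{"tx":0,"ty":-36,"tz":4,"wx":-14,"wy":0,"wz":0,"jaw":-1},{"tx":0,"ty":-46,"tz":7,"wx":-18,"wy":0,"wz":0,"jaw":-1},{"tx":0,"ty":-56,"tz":11,"wx":-22,"wy":0,"wz":0,"jaw":-1},{"tx":0,"ty":-63,"tz":14,"wx":-25,"wy":0,"wz":0,"jaw":-1},{"tx":0,"ty":-68,"tz":17,"wx":-27,"wy":0,"wz":0,"jaw":-1}]'; python3 go.py 247,151,31; python3 look.py
```

```text
clock: 9.32
position: [0.4635, -0.1547, 0.0304]
orientation: [-0.72, 1.444, 0.721]
force: [-1.3, 0.6, 0.7]
opening: 0.0
clk 9.325 p [ 0.4635 -0.1547  0.0304] th -127.23 r 0.1504 q [-19.  22. -32.  36.   0. -72.] F [-1.3  0.6  0.7] open 3.595024457452061e-05
247,151,31 [ -1. -37.   4.] [-14.1   0.2   0.1]
top rib phase 15.1 0.99 132 box+door 369 [-0.03928338  0.01158772]
scene rib phase 15.23 0.94 262 box+door 412 [-0.03861685  0.01340205]
```

```bash
python3 -m inch '[{"tx":0,"ty":-5,"tz":0,"wx":-2,"wy":0,"wz":0,"jaw":-1},{"tx":0,"ty":-10,"tz":0,"wx":-4,"wy":0,"wz":0,"jaw":-1},{"tx":0,"ty":-17,"tz":1,"wx":-6,"wy":0,"wz":0,"jaw":-1},{"tx":0,"ty":-24,"tz":2,"wx":-9,"wy":0,"wz":0,"jaw":-1},{"tx":0,"ty":-30,"tz":3,"wx":-11,"wy":0,"wz":0,"jaw":-1},{"tx":0,"ty":-35,"tz":4,"wx":-13,"wy":0,"wz":0,"jaw":-1},{"tx":0,"ty":-39,"tz":5,"wx":-15,"wy":0,"wz":0,"jaw":-1},{"tx":0,"ty":-40,"tz":5,"wx":-15,"wy":0,"wz":0,"jaw":-1}]'; python3 go.py 253,151,31; python3 look.py; cat > yaw.py <<'E'
from h import *
# toolbox & tray yaw and door, each view
for n,c in(("top",(.5536,-.0374)),("scene",(.5556,-.0329))):
    f=np.load(n+"1.npz");p,W=f["p"],f["W"];d=W[...,:2]-c;r=np.hypot(d[...,0],d[...,1]);z=W[...,2]
    A=np.arctan2(d[...,1],d[...,0])
    m=(r>.165)&(r<.26)&(p.max(-1)<50)&(z<.03)&(np.abs(np.angle(np.exp(1j*(A-np.radians(192)))))<.6)
    m=cv2.morphologyEx(m.astype(np.uint8),cv2.MORPH_OPEN,np.ones((5,5)))
    k=max(cv2.findContours(m,0,1)[0],key=cv2.contourArea)[:,0]
    b=cv2.minAreaRect(W[k[:,1],k[:,0],:2].astype(np.float32));cc=np.array(b[0])-c
    print(n,"tray",np.round(b[1],3),round(b[2],2),"dir",np.degrees(np.arctan2(cc[1],cc[0])).round(2))
    for off in(192,):
        g=np.radians(off);u=d@[np.cos(g),np.sin(g)]
        t=(z>.08)&(z<.1)&(u<.0475)&(r<.1);P=W[t][:,:2].astype(np.float32);q=cv2.minAreaRect(P)
        print("  box",len(P),np.round(q[1],4),round(q[2],2),np.array(q[0])-c)
        t=(z>.06)&(z<.1)&(u>.055)&(r<.13);P=W[t][:,:2].astype(np.float32)
        if len(P)>10:
            vx,vy,_,_=cv2.fitLine(P,cv2.DIST_L2,0,.01,.01).ravel();print("  door dir",np.degrees(np.arctan2(vy,vx))%180,len(P),r[t].max())
E
python3 yaw.py
```

```text
clock: 10.42
position: [0.4997, -0.1752, 0.0307]
orientation: [-0.92, 1.362, 0.919]
force: [-0.4, 0.7, -0.4]
opening: 0.0003
clk 10.425 p [ 0.4997 -0.1752  0.0307] th -111.35 r 0.1505 q [-19.  25. -26.  39.   0. -87.] F [-0.4  0.7 -0.4] open 0.00034635190868892706
253,151,31 [ -0. -11.   0.] [-5.1  0.2  0.2]
top rib phase -13.83 0.99 125 box+door 366 [-4.04314862e-02 -1.57503247e-05]
scene rib phase -14.27 0.95 267 box+door 414 [-0.03978218  0.00185619]
top tray [0.07  0.105] 12.18 dir -164.29
  box 288 [0.0329 0.0646] 9.22 [-0.03229611 -0.00393969]
  door dir 167.18214 48 0.11723302988389313
scene tray [0.069 0.13 ] 12.43 dir -167.35
  box 293 [0.0327 0.0632] 7.89 [-0.03131766 -0.00552771]
  door dir 167.17883 138 0.12263561723077106
```

```bash
python3 -m inch '[{"tx":0,"ty":-3,"tz":0,"wx":-1,"wy":0,"wz":0,"jaw":-1},{"tx":0,"ty":-5,"tz":0,"wx":-2,"wy":0,"wz":0,"jaw":-1},{"tx":0,"ty":-7,"tz":0,"wx":-3,"wy":0,"wz":0,"jaw":-1},{"tx":0,"ty":-9,"tz":0,"wx":-4,"wy":0,"wz":0,"jaw":-1},{"tx":0,"ty":-11,"tz":0,"wx":-4,"wy":0,"wz":0,"jaw":-1},{"tx":0,"ty":-11,"tz":0,"wx":-4,"wy":0,"wz":0,"jaw":-1}]'; python3 go.py 253,151,31; python3 look.py;python3 yaw.py
python3 - <<'E'
import numpy as np,cv2
a=np.load("top1.npz")["p"][140:305,230:380];b=np.load("scene1.npz")["p"][140:275,210:370]
o=np.zeros((450,800,3),np.uint8);o[:440,:400]=cv2.resize(a,(400,440),interpolation=2);o[:338,400:]=cv2.resize(b,(400,338),interpolation=2)
cv2.imwrite("pics/c2.png",np.clip(o*1.6,0,255).astype(np.uint8)[...,::-1])
E
```

```text
clock: 11.28
position: [0.5101, -0.1796, 0.0308]
orientation: [-0.974, 1.337, 0.971]
force: [-0.9, -0.2, -0.4]
opening: -0.0001
clk 11.275 p [ 0.5101 -0.1796  0.0308] th -107.07 r 0.1513 q [-20.  26. -25.  40.   0. -91.] F [-0.9 -0.2 -0.4] open -0.00011786306244389326
253,151,31 [-0. -0.  0.] [-1.1  0.2  0.3]
top rib phase -9.48 0.99 130 box+door 369 [-0.04047357 -0.00305654]
scene rib phase -9.98 0.95 252 box+door 410 [-0.04001917 -0.00101394]
top tray [0.07  0.111] 11.87 dir -165.3
  box 287 [0.0311 0.062 ] 11.87 [-0.03096114 -0.00770076]
  door dir 170.95654 53 0.11999293938673154
scene tray [0.07  0.132] 13.86 dir -166.96
  box 287 [0.0318 0.0633] 10.93 [-0.03038962 -0.00745689]
  door dir 171.16365 137 0.12175005780099825
```

View pics/c2.png

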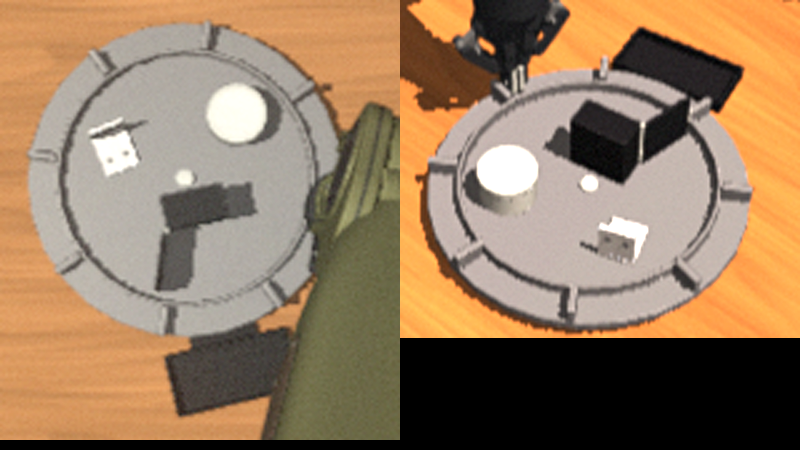

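The picture shows the toolbox opening now facing the tray, the door open, and tin and bracket in their places. I'll back off, lift, and take a closer wrist look at tray against toolbox.

```bash
python3 -m inch '[{"tx":0,"ty":5,"tz":0,"wx":0,"wy":0,"wz":0,"jaw":-1},{"tx":-15,"ty":10,"tz":0,"wx":0,"wy":0,"wz":0,"jaw":-1},{"tx":-45,"ty":12,"tz":0,"wx":0,"wy":0,"wz":0,"jaw":-1},{"tx":-90,"ty":12,"tz":0,"wx":0,"wy":0,"wz":0,"jaw":-1},{"tx":-140,"ty":12,"tz":0,"wx":8,"wy":0,"wz":0,"jaw":-1},{"tx":-190,"ty":12,"tz":0,"wx":17,"wy":0,"wz":0,"jaw":-1},{"tx":-240,"ty":12,"tz":0,"wx":27,"wy":0,"wz":0,"jaw":-1},{"tx":-260,"ty":12,"tz":0,"wx":37,"wy":0,"wz":0,"jaw":-1}]'; python3 - <<'E'
from h import *
s=state();R=cv2.Rodrigues(np.array(s["orientation"]))[0];print(1000*R.T@(np.array([.495,-.114,.30])-s["position"]),np.degrees(np.arctan2(-R[1,2],-R[0,2])))
E
```

```text
clock: 12.38
position: [0.4979, -0.1766, 0.2956]
orientation: [-0.474, 1.508, 0.468]
force: [1.4, -0.5, -0.1]
opening: 0.0003
[-4.49615668 53.21759258 33.13932676] -145.47329685204716
```

```bash
python3 -m inch '[{"tx":0,"ty":10,"tz":6,"wx":10,"wy":0,"wz":0,"jaw":-1},{"tx":0,"ty":20,"tz":12,"wx":20,"wy":0,"wz":0,"jaw":-1},{"tx":0,"ty":30,"tz":18,"wx":30,"wy":0,"wz":0,"jaw":-1},{"tx":0,"ty":40,"tz":24,"wx":40,"wy":0,"wz":0,"jaw":-1},{"tx":0,"ty":53,"tz":33,"wx":50,"wy":0,"wz":0,"jaw":-1},{"tx":0,"ty":53,"tz":33,"wx":60,"wy":0,"wz":0,"jaw":-1},{"tx":0,"ty":53,"tz":33,"wx":70,"wy":0,"wz":0,"jaw":-1},{"tx":0,"ty":53,"tz":33,"wx":78,"wy":0,"wz":0,"jaw":-1}]'; python3 -m inch '[{"tx":0,"ty":0,"tz":0,"wx":5,"wy":0,"wz":0,"jaw":-1},{"tx":0,"ty":0,"tz":0,"wx":5,"wy":0,"wz":0,"jaw":-1},{"tx":0,"ty":0,"tz":0,"wx":5,"wy":0,"wz":0,"jaw":-1}]'; python3 - <<'E'
from h import *
s=state();p,d=snapshot("wrist");c=calibration("wrist");R=cv2.Rodrigues(np.array(s["orientation"]))[0]
v,u=np.mgrid[:420,:560];X=np.stack([(u-c["cx"])*d/c["fx"],(v-c["cy"])*d/c["fy"],d],-1)
T=np.array(c["T_tool_cam"]);W=(X@T[:3,:3].T+T[:3,3])@R.T+s["position"];np.savez("wr.npz",p=p,W=W,clk=s["clock"])
cv2.imwrite("pics/w2.png",np.clip(p*1.5,0,255).astype(np.uint8)[...,::-1])
E
```

```text
clock: 13.38
position: [0.4944, -0.114, 0.2966]
orientation: [0.599, 1.475, -0.593]
force: [-0.4, -0.1, 0.1]
opening: -0.0002
clock: 13.75
position: [0.4941, -0.114, 0.2971]
orientation: [0.666, 1.455, -0.659]
force: [0.6, -0.9, -0.1]
opening: -0.0001
```

View pics/w2.png

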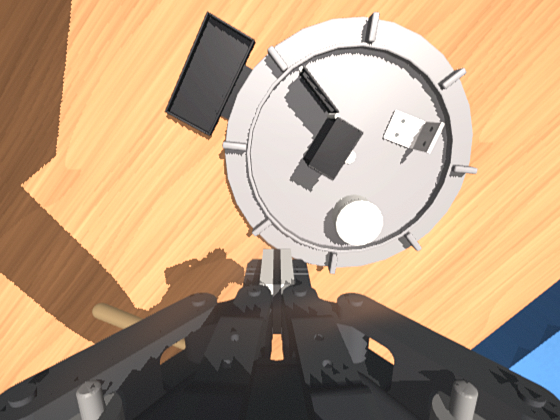

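Clear view: tray at (210,75), toolbox top at (335,147), door to (303,72), all 8 ribs visible. Now fitting yaws here.

```bash
cat > wy.py <<'E'
from h import *
f=np.load("wr.npz");p,W=f["p"],f["W"];z=W[...,2];g=p.max(-1)
C=np.array([.5545,-.035])
for it in range(3):
    r=np.hypot(*(np.moveaxis(W[...,:2]-C,-1,0)))
    m=((r<.168)&(z>.017)).astype(np.uint8);m=cv2.morphologyEx(m,cv2.MORPH_OPEN,np.ones((3,3)))
    k=max(cv2.findContours(m,0,1)[0],key=cv2.contourArea)[:,0];k=k[k[:,1]<240]
    q=W[k[:,1],k[:,0]];q=q[(q[:,2]<.03)&(np.abs(np.hypot(*(q[:,:2]-C).T)-.16)<.006)][:,:2];C,R=fitcircle(q)
print("circle",C,R)
d=W[...,:2]-C;r=np.hypot(d[...,0],d[...,1]);A=np.arctan2(d[...,1],d[...,0])
rb=(r>.137)&(r<.158)&(z>.037)&(z<.047)&(np.mgrid[:420,:560][0]<255)
e=np.exp(8j*A[rb]).mean();print("rib phase",np.degrees(np.angle(e))/8,abs(e))
def edges(mask,name,zc,ang):
    c=max(cv2.findContours(mask.astype(np.uint8),0,1)[0],key=cv2.contourArea)
    k=c[:,0];P=W[k[:,1],k[:,0],:2].astype(np.float32);print(name,len(k),cv2.contourArea(c))
    b=cv2.minAreaRect(P);print("  minrect",np.round(b[0]-C,4),np.round(b[1],4),round(b[2],2),"dir",np.degrees(np.arctan2(*(b[0]-C)[::-1])).round(2))
    a=np.radians(ang);ex=np.array([np.cos(a),np.sin(a)]);ey=np.array([-ex[1],ex[0]])
    Q=P-P.mean(0);x,y=Q@ex,Q@ey
    for nm,sel,base in(("x-",(x<np.percentile(x,2)+.004)&(np.abs(y)<.4*np.ptp(y)),90),("x+",(x>np.percentile(x,98)-.004)&(np.abs(y)<.4*np.ptp(y)),90),("y-",(y<np.percentile(y,2)+.004)&(np.abs(x)<.4*np.ptp(x)),0),("y+",(y>np.percentile(y,98)-.004)&(np.abs(x)<.4*np.ptp(x)),0)):
        if sel.sum()>6:
            vx,vy,_,_=cv2.fitLine(P[sel],cv2.DIST_HUBER,0,.001,.001).ravel();print("  ",nm,round((np.degrees(np.arctan2(vy,vx))-base+90)%180-90,2),sel.sum())
a=np.radians(12.5);u=d@[-np.cos(a),-np.sin(a)]
edges(cv2.morphologyEx(((r>.168)&(g<60)&(z<.03)&(np.abs(np.angle(np.exp(1j*(A-a-np.pi))))<.42)).astype(np.uint8),cv2.MORPH_CLOSE,np.ones((3,3))),"tray",0,12.5)
edges((z>.080)&(z<.098)&(r<.1)&(u<.0492),"box",0,12.5)
t=(z>.05)&(z<.1)&(u>.056)&(r<.13);P=W[t][:,:2].astype(np.float32)
vx,vy,_,_=cv2.fitLine(P,cv2.DIST_HUBER,0,.01,.01).ravel();print("door dir",np.degrees(np.arctan2(vy,vx))%180,len(P),r[t].max())
E
python3 wy.py
```

```text
circle [ 0.55170154 -0.03519975] 0.16023952520791726
rib phase -9.415304046500887 0.9908205257115189
tray 292 5591.0
  minrect [-0.1942 -0.0462] [0.0688 0.1302] 12.89 dir -166.63
   x- 12.34 80
   x+ 18.38 27
   y- 13.08 43
   y+ 12.68 42
box 151 1624.5
  minrect [-0.032 -0.007] [0.0331 0.0639] 12.03 dir -167.59
   x- 12.27 42
   x+ 11.6 41
   y- 11.48 20
   y+ 10.89 20
door dir 170.92104 419 0.12198008651933288
```

Foot yaw is about 12.7° and toolbox yaw about 11.7–12.6°, so they are parallel to within about 1°, which is the measuring error. The door direction relative to the box is unchanged. One last check that the mallet and hinge haven't moved, then hand in.

```bash
python3 - <<'E'
from h import *
a=np.load("top0.npz")["p"];b,_=snapshot("top");a2=np.load("scene0.npz")["p"];b2,_=snapshot("scene")
for n,x,y,(r0,r1,c0,c1) in(("hinge top",a,b,(190,265,100,152)),("mallet top",a,b,(150,255,405,465)),("hinge scene",a2,b2,(300,350,420,510)),("mallet scene",a2,b2,(110,182,138,212))):
    G=[cv2.cvtColor(i[r0:r1,c0:c1],cv2.COLOR_RGB2GRAY).astype(np.float32) for i in(x,y)]
    print(n,cv2.phaseCorrelate(*G),np.abs(G[0]-G[1]).mean())
s=state();print(s["clock"],s["position"],s["force"],np.abs(s["dq"]).max())
print(sign_off())
E
```

```text
hinge top ((0.04735146375763932, 0.4999680656198038), 0.9744959301418729) 6.340256
mallet top ((0.3120672534186326, -0.0007286276135118896), 0.5840942114959529) 23.181746
hinge scene ((-0.0007399647098154105, -0.031118049998454467), 0.9582426645490858) 7.5502224
mallet scene ((0.409168904465389, 0.022436539292392865), 0.5954794876663773) 35.545982
13.9 [ 0.49428707 -0.11399507  0.29673632] [ 0.16075409 -0.267727   -0.50926406] 0.005711493137234444
the job is handed in; nothing more can be done
None
```

The organiser is turned so that the toolbox's open side faces the pick tray, and I've handed the job in at about 14 s on the clock. I pushed one rim rib with the shut fingertip, counter-clockwise through about 166°. The force readings I took between pushes stayed under 2 N. Afterwards I backed the finger off and lifted it clear.

- **Alignment:** in the last close wrist view, the foot's yaw measured about 12.7° and the toolbox's about 11.7°. The individual toolbox edges and views ranged from 10.9° to 12.3°. Going by the ribs it comes to about 12.6°. So the remaining error is about 1° at most on average, which is about as fine as I could measure. I did not push again for it.
- **Things on the plate:** the door stayed open, and the tin and the bracket rode along standing. I judged this from the pictures and did not measure the tin and bracket positions again.
- **Mallet and hinge:** the image comparison showed shifts of at most half a pixel for both. The match for the mallet was weaker (0.58–0.60) with a large brightness difference. That is probably the arm's shadow, as nothing went near it.

The camera views disagreed by 2–5 mm on where the plate's centre is, but this did not affect the push.

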